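Feel along the seal bar of a vacuum packer

ROBOT

A 7-joint arm with a two-finger parallel gripper is mounted at the origin on the work surface. World frame = base frame: x ahead of the robot, y to its left, z up, the work surface at z = 0. Lengths are in mm, angles in rad, forces in N, time in s.
With the tool pointing down it reaches from about 400 to 875 mm from the base axis. Payload 19.3 kg.
Tool frame: the origin (TCP) lies at the very end of the fingers, on their centre line; the grasp point (between the pads) lies 19 mm behind it (grip_point_offset is the z of the grasp point in the tool frame, in mm); z points along the fingers, x is the direction in which the jaws open and shut, and the axes are right-handed (so a half turn about z gives the same grasp; the last joint's range is limited). The gripper opens to 85 mm and grips with 20 to 120 N. Pads are 22 mm wide; open, the fingers measure 114 mm over their backs; the gripper's body (76 mm by 85 mm) begins 54 mm behind the grasp point. The pads swing forward as they close: fully open they stand 13 mm farther back than shut.
Start: joints at [1.135, 0.521, -0.036, 1.599, 0.021, 1.021, -0.113], TCP at [223.532, -583.65, 202.291] pointing down, gripper open.
Joint ranges: [-2.91, 2.91], [-0.3, 2.13], [-1.5, 1.42], [0.17, 2.43], [-1.26, 4.41], [0.16, 1.93], [-2.52, 2.52]. Speed limits (rad/s): [1.89, 1.89, 2.39, 2.39, 3.01, 3.01, 3.01].

INTERFACE

Orientations are given as a 3x3 rotation matrix whose columns are the frame's x, y, z axes.
In Python, from workcell import movep, movel, goto_joints, open_gripper, clamp, wait, inverse_kinematics, read_state, camera, PlanningError, finish_job, grip_point_offset gives the robot as it stands. Calls block until the motion is done:
- movep(position, orientation): joint-space move of the TCP to a pose.
- movel(position, frame=None, max_speed=150, guard=None): straight line of the TCP; frame=None keeps the orientation; max_speed is the mean speed in mm/s. With guard (N) it stops when the force on the tool has changed by that much, and returns True; else False.
- goto_joints(angles): joint-space move.
- open_gripper() and clamp(): open the fingers fully, or close them until they stop; the grip force is fixed at half the most.
- wait(seconds).
- inverse_kinematics(position, orientation): joint angles nearest the present ones, or None.
- read_state(): the state.
- camera(name): name is "scene" or "top" or "wrist"; returns a dict with "image" (384x512x3 uint8, blue, green, red), "range_z" (384x512 float32, mm along the optical axis (not along the pixel's ray), 0 where there is no reading), "fx", "fy", "cx", "cy" (pixels), "cam_to_world" (4x4, takes a point from camera to world coordinates). Camera axes: x right, y up, looking along -z (the intrinsics and any distortion apply to the point x, -y, -z); pixel columns grow to the right and rows downward; lengths in mm; the calibration is good to about 2 mm. A picture is of the moment at which its call begins.
A pose or a line that the arm cannot do raises PlanningError and nothing moves.
- finish_job(): hands the job in, once; it reports no verdict.
The state is a dict: "time": time; "qpos": joint angles; "qvel": joint speeds; "joint_efforts": joint torques, N m; "eef_pos": TCP position; "tool_rot": TCP orientation; "ft_force": force on the tool from outside, world axes, zero at the start; "torque": the same for the moment, N m; "finger_gap": finger opening in mm.
Only numpy, scipy, OpenCV 4.12 (cv2) and the standard library are available. Lean on these libraries where they do the work, as an engineer would, in place of code of your own. Each camera call takes 0.05 s, during which the arm holds its last target. There are 200 camera calls.

TASK

Check the tape on the vacuum packer's sprung seal bar before the next pasta is packed: run your fingertips along the top of the bar over its whole length, from the very end on the round gauge's side to the very end on the keypad's side. Touch it lightly all the way, so that the bar gives a little on its springs but is never pushed down to its stops, and do not lift it off its pins. Then take the hand away and leave everything else where it stands.

Things in the scene. Friction and masses are not known exactly. Their poses are not given: they have to be found in the camera images.
- packer: tabletop vacuum packer, stainless steel, fixed, 340 mm wide, 390 mm deep, flat rim 170 mm above the table, clear lid standing open at the rear (0.50 m high). Origin under its middle on the table; x points from the front panel to the lid hinge, y to the operator's left, z up. Sloping front panel: round dial gauge (60 mm) on the +y side, keypad on the -y side
- tape_gauge_end (a point): the end, on the gauge's side, of the seal bar's top (centre line, upper face). The bar lies in the chamber just behind the front rim: aluminium, straight, 260 mm long (packer's y), 20 mm wide, flat level top with beige tape, at rest 178 mm above the table, 8 mm above the rim
- tape_keypad_end (a point): the other end of the seal bar's top, on the keypad's side (centre line, upper face), 260 mm from tape_gauge_end. Beside the bar: 20 mm of open chamber up to the front rim; behind it a white filler plate 38 mm below the bar's top
- seal_bar (a joint): how far the seal bar is pressed down, m: 0 at rest, 0.012 at its lower stops, negative if lifted (it stays level). Springs carry it: about 0.65 N for each mm pressed, some 8 N at the stops; it comes back up by itself
- ring_cutter: plain steel ring cutter, 60 mm across, 35 mm high, standing on the white filler plate inside the packer's chamber; origin at the centre of its underside; a bystander
- die: brass pasta die, a disc 68 mm across and 20 mm high, lying on the white filler plate inside the packer's chamber; origin at the centre of its underside; a bystander
- jar: glass jar with a steel lid, 68 mm across, 120 mm high, on the table beside the packer; origin at the centre of its underside; a bystander
- tub: clear deli tub with a white lid, 96 mm across, 75 mm high, on the table beside the packer; origin at the centre of its underside; a bystander
- scraper: steel bench scraper with a wooden grip, 110 x 150 mm and 22 mm high, lying flat between the packer and the pasta tray; origin at the centre of its underside; a bystander
- wheel_cutter: steel expanding pastry cutter with five wheels, about 150 x 210 mm, 54 mm high, lying at the robot's right; origin at its underside; a bystander
- bowl: small steel bowl, 140 mm across, 55 mm high, at the robot's left; origin at the centre of its underside; a bystander

How it is judged:
By the outcome, as a careful person would: the job done as asked, in the order asked, and still so for the second after the job is handed in, with the robot touching nothing.
It also fails if it takes over 42 s, if anything falls off the work surface, if the arm or the gripper's body presses on something with over 40 N, if the wrist force passes 120 N, or if a joint passes its speed limit or range.

## Working session

There is one attempt and no reset: what is moved stays moved. The work goes in short steps, each a Python script; the robot and the scene stay as the last script left them, time stands still between calls to the robot, and variables do not carry over. Pictures are saved under pics/ and viewed, about 8 in all and at most 12, crops included, and the job is handed in when it is done.

```bash
mkdir -p pics; ls; python3 - <<'E'
from workcell import *
import cv2,numpy as np,pickle
d={}
for n in("scene","top","wrist"):
    c=camera(n);d[n]=c;cv2.imwrite(f"pics/{n}0.png",c["image"])
    print(n,c["fx"],c["cx"],c["cy"],np.round(c["cam_to_world"],3).tolist(),[k for k in c])
pickle.dump(d,open("c0.pkl","wb"))
s=read_state();print(s, grip_point_offset)
E
```

```text
pics
scene 496.3906897836543 254.24804830411782 185.6454179399205 [[0.981, 0.1, -0.166, 214.059], [-0.192, 0.605, -0.772, -1399.825], [0.023, 0.79, 0.613, 1213.196], [0.0, 0.0, 0.0, 1.0]] ['image', 'range_z', 'fx', 'fy', 'cx', 'cy', 'cam_to_world']
top 450.21296182146324 245.20871733427938 188.25236306852267 [[0.019, 0.992, -0.126, 327.622], [-1.0, 0.018, -0.01, -61.346], [-0.007, 0.126, 0.992, 1660.225], [0.0, 0.0, 0.0, 1.0]] ['image', 'range_z', 'fx', 'fy', 'cx', 'cy', 'cam_to_world']
wrist 297.0559138176844 254.52408386497748 191.73069766466634 [[0.357, 0.891, 0.282, 296.01], [-0.934, 0.341, 0.107, -556.318], [-0.001, -0.301, 0.953, 373.187], [0.0, 0.0, 0.0, 1.0]] ['image', 'range_z', 'fx', 'fy', 'cx', 'cy', 'cam_to_world']
{'time': 0.15, 'qpos': array([ 1.13480677,  0.52186341, -0.0363013 ,  1.59989347,  0.0211893 ,
        1.02108309, -0.11280504]), 'qvel': array([-0.00014014, -0.00181987,  0.0005645 , -0.00134333,  0.00097657,
       -0.00192197, -0.00096481]), 'joint_efforts': array([ 3.40812057e-04, -9.27380562e+01,  1.97940029e+00, -3.70050180e+01,
        1.79065479e-02,  6.39533799e-03, -3.41599491e-05]), 'eef_pos': array([ 223.41128907, -583.40160111,  201.86089323]), 'tool_rot': array([[ 3.57644263e-01, -9.33857830e-01, -3.65527221e-04],
       [-9.33857505e-01, -3.57644445e-01,  7.81544393e-04],
       [-8.60580132e-04,  6.18354701e-05, -9.99999628e-01]]), 'ft_force': array([ 0.16583109, -0.04934185,  0.37170897]), 'torque': array([ 0.03042143, -0.01880465,  0.01417662]), 'finger_gap': 85.11377017945878} -18.700000000000003
```

View pics/top0.png

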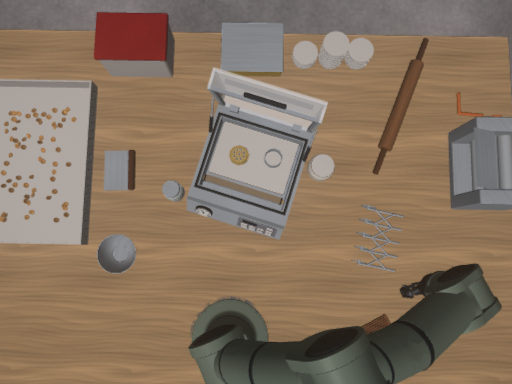

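View pics/scene0.png

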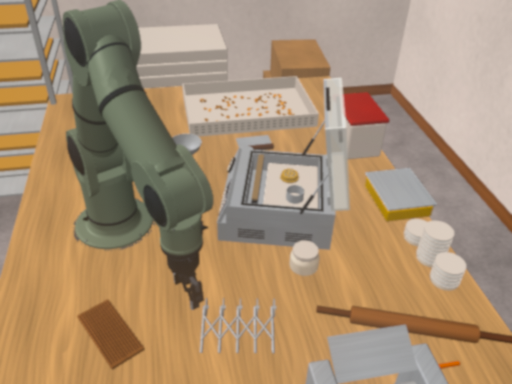

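The top view shows the packer at about (250,170), with its front toward the robot, the gauge at (203,211) and the keypad at (258,228). The scene view agrees. I'll enlarge the chamber.

```bash
python3 - <<'E'
import cv2,pickle,numpy as np
d=pickle.load(open("c0.pkl","rb"))
im=d["top"]["image"][90:250,175:345]
a=cv2.resize(im,None,fx=4.6,fy=3.7,interpolation=cv2.INTER_CUBIC)
a=cv2.resize(d["top"]["image"][165:245,180:320],None,fx=5.6,fy=5.6,interpolation=cv2.INTER_CUBIC)
cv2.imwrite("pics/topc.png",a)
E
```

```text
(no output)
```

View pics/topc.png

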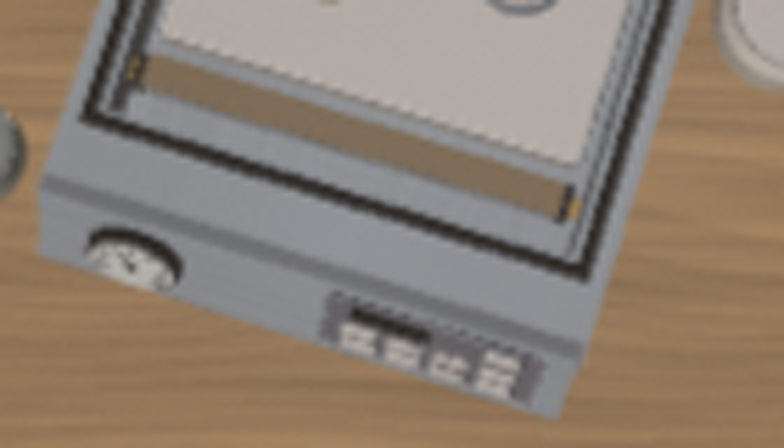

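The tape runs from crop (142,73) to (563,203), which is about full-image (205.4,178) to (280.5,201), with dark end fittings and brass beyond each end. Next I'll measure it with a mask, then take a wrist view from above for accuracy.

```bash
cat > h.py <<'E'
from workcell import *
import cv2,numpy as np
def ray(c,u,v):
    M=c["cam_to_world"];d=np.array([(u-c["cx"])/c["fx"],-(v-c["cy"])/c["fy"],-1.])
    return M[:3,3],M[:3,:3]@d
def onplane(c,u,v,z):
    o,d=ray(c,u,v);return o+d*(z-o[2])/d[2]
def project(c,p):
    M=c["cam_to_world"];q=M[:3,:3].T@(np.asarray(p,float)-M[:3,3])
    return np.array([c["cx"]+c["fx"]*q[0]/-q[2],c["cy"]-c["fy"]*q[1]/-q[2]])
def tape(c,box,area=200):
    """ends of the beige strip in box (u0,v0,u1,v1): rotated-rect midline ends, px"""
    u0,v0,u1,v1=box
    im=c["image"][v0:v1,u0:u1];k=4
    im=cv2.resize(im,None,fx=k,fy=k,interpolation=cv2.INTER_CUBIC)
    hsv=cv2.cvtColor(im,cv2.COLOR_BGR2HSV)
    m=cv2.inRange(hsv,(8,50,50),(28,255,255))
    m=cv2.morphologyEx(m,cv2.MORPH_OPEN,np.ones((9,9)))
    cs,_=cv2.findContours(m,cv2.RETR_EXTERNAL,cv2.CHAIN_APPROX_NONE)
    out=[]
    for q in cs:
        if cv2.contourArea(q)<area:continue
        r=cv2.minAreaRect(q);b=cv2.boxPoints(r)
        e=[np.linalg.norm(b[1]-b[0]),np.linalg.norm(b[2]-b[1])]
        i=int(e[0]>e[1]) # short edges start at i
        A=(b[i]+b[(i+1)%4])/2;B=(b[(i+2)%4]+b[(i+3)%4])/2
        f=lambda p:(p+.5)/k-.5+np.array([u0,v0])
        out.append((f(A),f(B),max(e)/k,min(e)/k))
    return out
E
python3 - <<'E'
from h import *
import pickle
d=pickle.load(open("c0.pkl","rb"));c=d["top"]
for A,B,L,W in tape(c,(198,170,288,206)):
    a,b=onplane(c,*A,178),onplane(c,*B,178)
    print(A,B,L,W,a,b,np.linalg.norm(a-b))
# heights from depth about the bar
for p in [(205.4,178),(243,190),(280,201),(200,190),(282,222),(243,170)]:
    u,v=map(int,p);z=c["range_z"][v,u];o,dd=ray(c,u,v);print(p,o+dd*z)
E
```

```text
[202.45796585 175.86175251] [283.36607361 201.36006546] 84.83092 6.01734 [554.84085072  96.50287436 178.        ] [ 474.53555626 -173.69407086  178.        ] 281.87821754150247
(205.4, 178) [548.81149074  88.49379866 171.15283402]
(243, 190) [509.56166635 -39.59515063 180.57620758]
(280, 201) [ 475.80299809 -162.75899974  175.18941208]
(200, 190) [508.37268622 104.21996498 168.58474405]
(282, 222) [ 406.72860229 -170.3373453   170.7399781 ]
(243, 170) [583.87580917 -37.57922348 137.69991239]
```

```bash
cat >> h.py <<'E'
b=np.array([554.84-474.54,96.5+173.69])*-1;b/=np.linalg.norm(b)
def rot(b): return np.column_stack([[*b,0],[-(-b[1]),b[0]*-1*-1*-1,0],[0,0,-1]]) if 0 else np.column_stack([[b[0],b[1],0],np.cross([0,0,-1],[b[0],b[1],0]),[0,0,-1]])
E
sed -i '/^def rot/c def rot(b): x=np.array([b[0],b[1],0]);z=np.array([0,0,-1.]);return np.column_stack([x,np.cross(z,x),z])' h.py
python3 - <<'E'
from h import *
import pickle
R=rot(b);print(R)
p=read_state()["eef_pos"]
clamp()
print(movel([p[0],p[1],340],max_speed=250))
C=np.array([514.7,-38.6])+R[:2,1]*50
movep([*C,310],R)
wait(.3)
c=camera("wrist");pickle.dump(c,open("w1.pkl","wb"));cv2.imwrite("pics/w1.png",c["image"])
s=read_state();print(s["time"],s["eef_pos"],s["ft_force"],s["finger_gap"],s["qpos"])
for q in [(551.7,86),(477.6,-163.2)]: print(project(c,(*q,178)))
E
```

```text
[[-0.28488305 -0.95856228  0.        ]
 [-0.95856228  0.28488305  0.        ]
 [ 0.          0.         -1.        ]]
False
4.15 [466.78235333 -24.52111242 309.97097336] [ 0.68424223 -0.14937106  0.29608548] -0.2054052712346295 [ 0.36010244  0.18389864 -0.50279914  1.82941688  0.09653693  1.15241061
 -2.03484842]
[124.38512813 127.11697291]
[383.84694339 126.83392238]
```

View pics/w1.png

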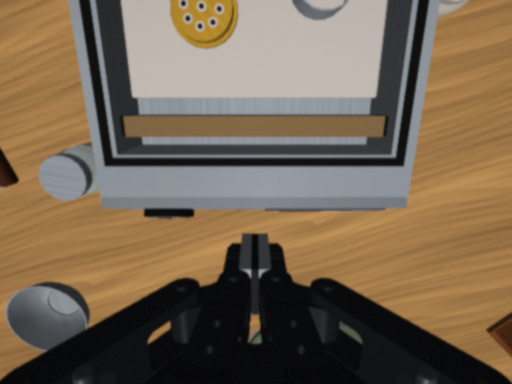

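The wrist view shows the bar from about (123,126) to (385,126), parallel to the image rows. Nothing stands above it at the ends, and the closed fingertips are at (255,238). I'll measure it by mask.

```bash
python3 - <<'E'
from h import *
import pickle
c=pickle.load(open("w1.pkl","rb"))
for A,B,L,W in tape(c,(108,106,402,142)):
    p,q=onplane(c,*A,178),onplane(c,*B,178)
    print(A,B,L,W,p,q,np.linalg.norm(p-q))
rz=c["range_z"]
for u,v in [(130,126),(180,126),(255,126),(330,126),(378,126),(110,126),(117,126),(392,126),(399,126),(255,110),(255,180)]:
    z=np.median(rz[v-1:v+2,u-1:u+2]);o,d=ray(c,u,v);print((u,v),np.round(o+d*z,1))
a=cv2.resize(c["image"][95:165,85:190],None,fx=4,fy=4);b2=cv2.resize(c["image"][95:165,325:430],None,fx=4,fy=4)
cv2.imwrite("pics/ends.png",np.vstack([a,b2]))
E
```

```text
[385.125 126.   ] [122.375 126.   ] 262.75 22.75 [ 478.04952134 -164.55772101  178.        ] [553.28510184  87.47489157 178.        ] 263.02249024495364
(130, 126) [551.1  80.5 177.2]
(180, 126) [536.8  32.3 177.5]
(255, 126) [515.3 -39.7 177.9]
(330, 126) [ 493.9 -111.6  178.3]
(378, 126) [ 479.9 -158.   177.3]
(110, 126) [557.2 103.1 170.1]
(117, 126) [555.7 101.4 158.9]
(392, 126) [ 473.1 -176.9  164. ]
(399, 126) [ 472.4 -181.2  170.3]
(255, 110) [527.1 -43.4  94.5]
(255, 180) [459.7 -23.2 170.4]
```

View pics/ends.png

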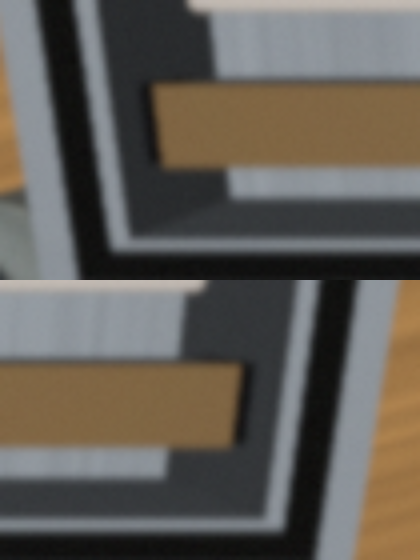

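Both views agree within 2 mm: the centre is about (515.7,-38.5), the depth height 177–178 mm and the length 263 mm against 260 given. Next, a guarded touch at the gauge end.

```bash
cat >> h.py <<'E'
b=np.array([478.05-553.285,-164.56-87.47]);b/=np.linalg.norm(b);Cb=np.array([515.67,-38.54])
G=Cb-131.5*b; K=Cb+131.5*b; R=rot(b)
def st(t=""):
    s=read_state();print(t,round(s["time"],2),np.round(s["eef_pos"],2),"F",np.round(s["ft_force"],2),flush=True);return s
E
python3 - <<'E'
from h import *
movep([*G,215],R)
movel([*G,190],max_speed=60);wait(.4);s0=st("free")
print(movel([*G,174],max_speed=12,guard=1.6));s=st("stop");wait(.3);s=st("settled")
c=camera("wrist");cv2.imwrite("pics/w2.png",c["image"])
E
```

```text
free 5.83 [553.32  87.48 190.12] F [ 0.09 -0.03 -0.64]
False
stop 7.32 [553.35  87.49 174.09] F [-0.23  0.44  0.1 ]
settled 7.62 [553.28  87.45 174.  ] F [ 0.48 -0.46  0.39]
```

View pics/w2.png

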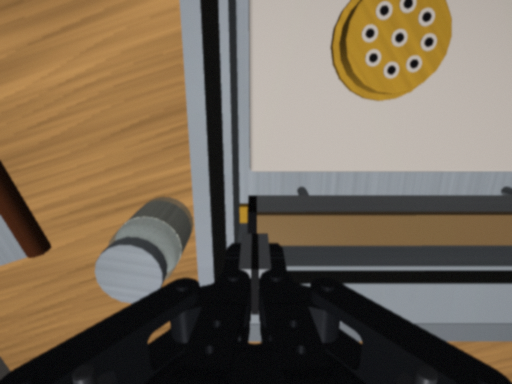

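The fingertip centre (column 255) sits on the bar's end (tape starts at column 256). The force is inconclusive, so I'll average it and measure the bar's and tip's heights.

```bash
cat >> h.py <<'E'
def favg(n=12):
    F=[]
    for _ in range(n): wait(.04);F.append(read_state()["ft_force"])
    F=np.array(F);return np.round(F.mean(0),2),np.round(F.std(0),2)
def barz(c,u0=330,u1=480):
    P=[]
    for u in range(u0,u1,5):
        for s in (-4,0,4):
            t=0
            v=int(c["_v"]+s);z=c["range_z"][v,u]
            if z>0:o,d=ray(c,u,v);P.append((o+d*z)[2])
    return np.median(P),np.std(P)
E
python3 - <<'E'
from h import *
print(favg());s=st()
c=camera("wrist");e=s["eef_pos"];print("tcp px",project(c,e),"G@174",[project(c,[*(G+1.5*b+k*R[:2,1]),174]) for k in(-10,0,10)])
c["_v"]=230
print("bar z",barz(c))
m=cv2.cvtColor(c["image"],cv2.COLOR_BGR2HSV)
for v in range(196,262,3): 
    z=c["range_z"][v,400];o,d=ray(c,400,v);print(v,m[v,400],np.round(o+d*z,1))
E
```

```text
(array([ 0.07, -0.2 , -0.06]), array([0.5 , 0.71, 0.61]))
 8.17 [553.28  87.45 174.  ] F [ 0.7   0.05 -0.21]
tcp px [254.39605883 227.39921391] G@174 [array([256.78130115, 212.56360667]), array([256.75802045, 227.3885852 ]), array([256.73547858, 241.7430764 ])]
bar z (np.float64(177.87548585646903), np.float64(0.5388939580023089))
196 [105  14  74] [532.9 -16.1 142.1]
199 [ 0  0 59] [533.2 -13.6 147.5]
202 [ 0  0 60] [534.8 -10.2 155.3]
205 [105   8  61] [535.1  -7.9 160.3]
208 [90  8 61] [535.8  -5.5 165.7]
211 [15 38 54] [536.5  -3.1 171. ]
214 [ 16 118  65] [ 5.380e+02 -2.000e-01  1.776e+02]
217 [ 17 121 124] [5.362e+02 2.000e-01 1.779e+02]
220 [ 17 120 123] [534.5   0.7 178.5]
223 [ 17 119 124] [532.7   1.1 178.7]
226 [ 18 120 125] [530.2   1.  177.8]
229 [ 17 121 126] [528.1   1.3 177.7]
232 [ 17 120 125] [526.1   1.6 177.8]
235 [ 17 123 126] [524.6   2.3 178.7]
238 [ 17 124 125] [521.3   1.8 176.7]
241 [ 17 123 126] [519.5   2.2 177.1]
244 [ 17 118 117] [517.6   2.7 177.4]
247 [ 0  4 61] [491.9 -10.1 142. ]
250 [105  25  61] [493.7  -7.4 148.5]
253 [105  26  59] [494.9  -5.1 153.7]
256 [105  26  60] [493.9  -4.  155.8]
259 [90 21 60] [495.6  -1.5 161.6]
```

The bar still reads 178 mm, so the tip isn't touching. I'll check the tip's depth.

```bash
python3 - <<'E'
from h import *
c=camera("wrist");s=st()
cv2.imwrite("pics/z.png",cv2.resize(c["image"][185:285,205:315],None,fx=6,fy=6,interpolation=cv2.INTER_CUBIC))
for v in range(200,285,4):
    print(v,[tuple(np.round((lambda o,d,z:(np.r_[(o+d*z)[:2]-s["eef_pos"][:2]]@np.c_[b,-R[:2,1]]).tolist()+[(o+d*z)[2]])(*ray(c,u,v),c["range_z"][v,u])).astype(int)) for u in (240,246,252,258,264,270)])
E
```

```text
8.27 [553.28  87.47 174.01] F [ 0.31 -0.41  0.43]
200 [(np.int64(-13), np.int64(-9), np.int64(96)), (np.int64(-7), np.int64(-9), np.int64(95)), (np.int64(-2), np.int64(10), np.int64(150)), (np.int64(3), np.int64(10), np.int64(151)), (np.int64(7), np.int64(10), np.int64(150)), (np.int64(11), np.int64(10), np.int64(150))]
204 [(np.int64(-10), np.int64(6), np.int64(147)), (np.int64(-6), np.int64(6), np.int64(146)), (np.int64(-2), np.int64(10), np.int64(159)), (np.int64(2), np.int64(10), np.int64(158)), (np.int64(6), np.int64(10), np.int64(158)), (np.int64(10), np.int64(10), np.int64(158))]
208 [(np.int64(-10), np.int64(5), np.int64(152)), (np.int64(-6), np.int64(5), np.int64(153)), (np.int64(-2), np.int64(10), np.int64(165)), (np.int64(2), np.int64(10), np.int64(167)), (np.int64(6), np.int64(10), np.int64(166)), (np.int64(10), np.int64(10), np.int64(166))]
212 [(np.int64(-10), np.int64(2), np.int64(152)), (np.int64(-6), np.int64(2), np.int64(152)), (np.int64(-1), np.int64(10), np.int64(172)), (np.int64(2), np.int64(10), np.int64(173)), (np.int64(6), np.int64(10), np.int64(174)), (np.int
[... 4223 characters left out ...]
 np.int64(9), np.int64(241)), (np.int64(2), np.int64(8), np.int64(240)), (np.int64(4), np.int64(13), np.int64(247)), (np.int64(6), np.int64(14), np.int64(248))]
280 [(np.int64(-5), np.int64(13), np.int64(250)), (np.int64(-3), np.int64(13), np.int64(249)), (np.int64(-1), np.int64(7), np.int64(240)), (np.int64(1), np.int64(7), np.int64(241)), (np.int64(4), np.int64(13), np.int64(250)), (np.int64(6), np.int64(14), np.int64(251))]
284 [(np.int64(-5), np.int64(13), np.int64(253)), (np.int64(-3), np.int64(13), np.int64(252)), (np.int64(-1), np.int64(4), np.int64(240)), (np.int64(2), np.int64(5), np.int64(240)), (np.int64(4), np.int64(13), np.int64(252)), (np.int64(6), np.int64(13), np.int64(253))]
```

View pics/z.png

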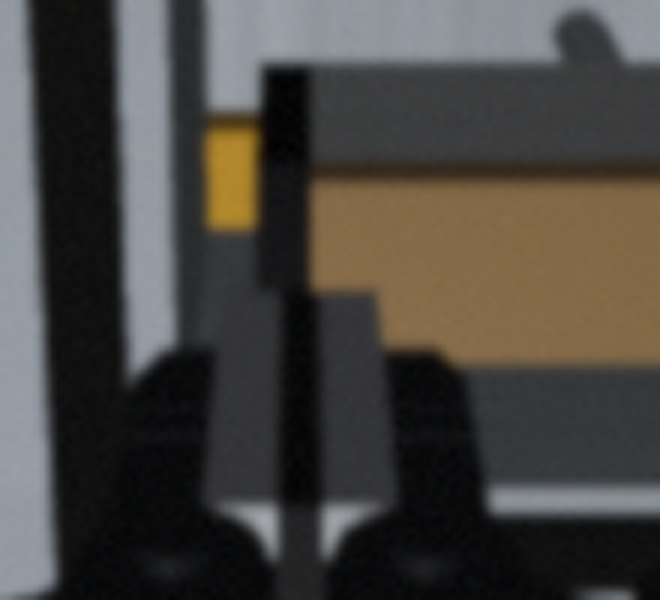

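By the wrist depth, the visible fingertip ends at about z=209, roughly 35 mm above the reported TCP. That fits the absence of contact. I'll cross-check from the scene camera.

```bash
python3 - <<'E'
from h import *
c=camera("scene");s=st()
print("tcp",project(c,s["eef_pos"]),"tcp+35",project(c,s["eef_pos"]+[0,0,35]),"G",project(c,[*(G+1.5*b),178]),"K",project(c,[*(K-1.5*b),178]))
u,v=project(c,s["eef_pos"]).astype(int);u0,v0=u-50,v-55
print(u0,v0)
cv2.imwrite("pics/s2.png",cv2.resize(c["image"][v0:v0+95,u0:u0+130],None,fx=6,fy=6,interpolation=cv2.INTER_CUBIC))
E
```

```text
8.32 [553.27  87.46 173.98] F [ 0.21 -0.15  0.4 ]
tcp [260.54781008 155.00381233] tcp+35 [260.84274939 147.10789006] G [260.55016108 154.33086131] K [253.69522622 198.48959485]
210 100
```

View pics/s2.png

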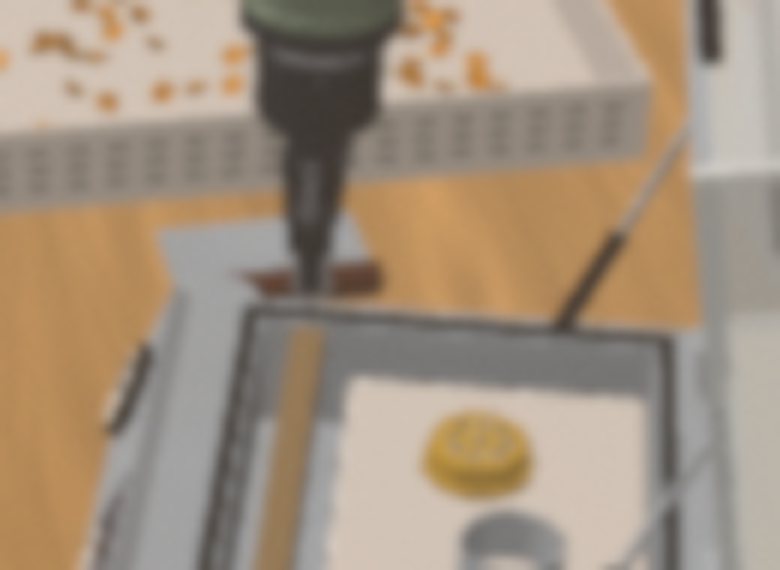

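The scene view agrees: the tip is at about pixel (262,149), well above the bar, so the real fingers end about 26–35 mm short of the stated TCP. I'll descend with the guard and use the bar's depth height as a second check.

```bash
cat >> h.py <<'E'
def barh(t=""):
    """bar-top height from wrist depth, tape pixels only, on the bar strip clear of the fingers"""
    c=camera("wrist");m=cv2.inRange(cv2.cvtColor(c["image"],cv2.COLOR_BGR2HSV),(12,90,60),(22,160,200))
    vv,uu=np.nonzero(m&(c["range_z"]>0).astype(np.uint8)*255);z=c["range_z"][vv,uu]
    o=c["cam_to_world"][:3,3];d=np.c_[(uu-c["cx"])/c["fx"],-(vv-c["cy"])/c["fy"],-np.ones(len(uu))]@c["cam_to_world"][:3,:3].T
    P=o+d*z[:,None];q=P[:,:2]-Cb
    k=(abs(q@b)<125)&(abs(q@R[:2,1])<8)&(P[:,2]>160)&(P[:,2]<185)
    h=np.median(P[k,2]);print(t,"bar h",round(float(h),2),k.sum(),flush=True);return h,c
E
python3 - <<'E'
from h import *
barh("rest")
print(movel([*G,158],max_speed=20,guard=1.6));wait(.2);barh("158")
hit=False
if st()["eef_pos"][2]<158.8: hit=movel([*G,139],max_speed=8,guard=1.6)
print(hit);wait(.2);st();_,c=barh("now");print(favg())
cv2.imwrite("pics/w3.png",c["image"])
E
```

```text
rest bar h 177.84 5817
False
158 bar h 177.85 6036
 9.57 [553.33  87.49 158.1 ] F [-0.09  0.28 -0.38]
True
 11.17 [553.12  87.45 146.46] F [0.41 1.07 2.27]
now bar h 175.18 6172
(array([1.27, 0.5 , 2.07]), array([0.33, 0.45, 0.41]))
```

Contact: the bar is down 2.7 mm at 2.1 N, consistent with the spring rate. I'll press to about 4 mm and sweep to the keypad end with checks on the way.

```bash
python3 - <<'E'
from h import *
z=145.2
movel([*G,z],max_speed=8);barh("start");st()
for i in range(1,6):
    P=G+(K-G)*i/5
    movel([*P,z],max_speed=45);h,c=barh(i);st()
    if h<171.5 or h>176.8: z+=174-h;print("adjust",z)
cv2.imwrite("pics/w4.png",c["image"])
A=project(c,[*(Cb+130*b),174]);print("end px",A,"tip column",c["cx"])
print(favg())
E
```

```text
start bar h 173.79 6188
 12.07 [553.07  87.38 145.09] F [-1.83  0.35  1.56]
1 bar h 173.86 7828
 13.43 [538.19  36.97 145.13] F [ 0.   -1.52  3.1 ]
2 bar h 173.86 10412
 14.8 [523.16 -13.38 145.15] F [-0.31 -1.92  3.42]
3 bar h 173.85 10343
 16.17 [508.08 -63.79 145.16] F [-1.33 -2.28  2.43]
4 bar h 173.86 7763
 17.53 [ 493.08 -114.21  145.19] F [ 0.29 -1.19  2.44]
5 bar h 173.88 6126
 18.9 [ 478.   -164.62  145.19] F [-0.62 -1.26  2.87]
end px [251.388077   249.71458703] tip column 254.52408386497748
(array([-0.87, -1.41,  2.26]), array([0.48, 0.57, 0.44]))
```

View pics/w4.png

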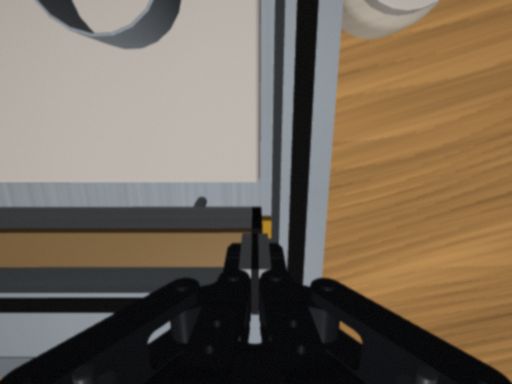

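The fingertips (centre column 254.5, ±7 mm) cover the bar's keypad end (column ~252), and the bar was held at about 173.9 mm throughout. I'll lift away and verify.

```bash
python3 - <<'E'
from h import *
movel([*K,240],max_speed=70)
barh("released")
movel([*(Cb+R[:2,1]*50),310],max_speed=200);wait(.4)
h,c=barh("rest");cv2.imwrite("pics/w5.png",c["image"]);st();print(favg())
for A,B,L,W in tape(c,(108,106,402,142)): print(onplane(c,*A,178),onplane(c,*B,178))
E
```

```text
released bar h 177.86 4564
rest bar h 177.89 3991
 22.34 [467.76 -24.41 309.9 ] F [ 0.21  0.1  -0.06]
(array([-0.05, -0.12, -0.27]), array([0.37, 0.46, 0.31]))
[ 478.12435144 -164.63439594  178.        ] [553.21278722  87.49536821 178.        ]
```

View pics/w5.png

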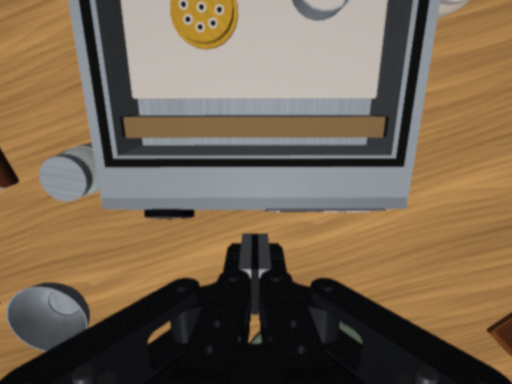

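The view matches the one before the sweep: the bar is back at rest from (123,126) to (385,126), and the die, cutter, tub, jar and bowl are unmoved. Handing in.

```bash
python3 -c "
from workcell import *
print(finish_job(), read_state()['time'])"
```

```text
the job is handed in; nothing more can be done
the job is handed in; nothing more can be done
```

The closed fingertips ran along the whole top of the seal bar in one pass, from the gauge end to the keypad end, and the job is handed in at about 23 s of the 42 s allowed.

- **Touch:** At all six check points the camera depth put the bar 4.0 mm down, against 12 mm at its stops. The force was about 2–3 N, which fits the springs. I aimed the fingers about 1.5 mm past each measured end. The bar measured 263 mm long against the 260 mm given.
- **After the sweep:** I lifted straight up. The bar came back to 177.9 mm, its ends are within 0.1 mm of where they were, and the force on the hand reads about zero. In the last wrist picture everything in view stands where it did. The scraper is mostly, and the wheel cutter wholly, outside that view, so I did not re-check them.
- **One disagreement:** The fingers really end about 29 mm short of the stated tool point. My first guarded descent, to z = 174 mm, therefore touched nothing. Both cameras showed the gap, and I found contact by a second guarded descent, at about z = 149 mm. The wrist force was noisy, about 0.5 N, so I relied mainly on the depth readings for how far the bar was pressed.

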